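# Pull-test three spring clips and reject the tired one

## Task

One of the three spring clips in the test rack has a tired spring. Gently pull the gauge card in every clip a centimetre or two outwards, feeling how hard it slides but without pulling it out of the jaws. Then lift the clip that gave way most easily out of the rack, card and all, and set it down upright in the open tray without dropping it; leave the two sound clips in their nests with their cards as pulled, and the other things on the bench alone.

Things in the scene. Friction and masses are not known exactly. Their poses are not given: they have to be found in the camera images.
- rack: fixed wooden test rack: plate 108 (x) x 270 (y) x 8 mm thick, origin centre of its underside. The three clips' feet stand on it (z=8 mm) in open-topped nests at x=0, y=-85, 0, 85, axes parallel to the rack's. Before each nest, on the -x side (robot side), two pillars to z=46 with a 22 mm gap for the card; ledges 8 mm above the plate leave about 2 mm play. Lift a clip straight up 50 mm to clear.
- clip_a: steel spring clip lying on its side on a flat foot 80 (x) x 44 (y) x 5 mm; origin centre of the foot's underside, z up. Two jaws, 37 to 40 mm high, point to -x and pinch an upright card at y=0 (jaws x=-36 to +4). To carry it, grip its round upright spring drum, 26 mm diameter, centred at x=24, y=0, top at z=50, fingers closing along y. Two tails reach x=63 behind the drum. About 0.24 kg.
- clip_b: a spring clip exactly like clip_a, same frame. All three look alike: two need roughly 12 N to slide their cards, one has a tired spring and needs roughly 5 N (both 20 percent more or less with the friction). Which one is tired cannot be seen, only felt in the pull.
- clip_c: a spring clip exactly like clip_a, same frame. When its card is pulled, a clip first shifts up to 2.5 mm in its nest until its front posts bear on the rack's pillars. In each clip the jaw on the +y side is sprung (jaw_a_c0, jaw_b_c0, jaw_c_c0) and gives up to 2 to 3 mm; the other is fixed.
- card_a: gauge card in clip_a: upright aluminium blade 3 mm thick, 26 mm high, with a square grip block 16 x 16 mm, 42 mm tall, at its outer end; origin centre of the block's underside, z up. The blade runs along +x to its end at x=101, at first 42 mm deep in the jaws. The card's origin starts about 95 mm from the clip's along the clip's -x and 5.5 mm higher, axes parallel. 45 g.
- card_b: the gauge card in clip_b, exactly like card_a, same frame. Pull it by the block, level, along the clip's -x; a sideways push or twist on the block pinches the card and adds several newtons to the pull.
- card_c: the gauge card in clip_c, exactly like card_a, same frame. Pull it by the block, level, along the clip's -x.
- tray: the reject tray, an open blue plastic tray fixed to the bench, 270 mm (x) x 190 mm (y) x 40 mm high outside, walls and floor 4 mm; origin at the centre of its underside. A clip with its card is about 190 mm long and fits along the tray's x.
- bushing: a loose steel bushing, 30 mm diameter, 18 mm high, origin at the centre of its underside; it lies in the tray's corner at +x, -y and may stay or shift there.
- screwdriver: a screwdriver lying on the bench beyond the rack; origin near its middle; to be left alone.
- wrench: a wrench lying on the bench on the robot's side of the rack; origin near its middle; to be left alone.
- oil_bottle: a small bottle, 44 mm diameter, 110 mm tall, standing beyond the rack; origin at the centre of its underside; to be left alone.
- boot: a black rubber bellows boot, 68 mm diameter, 52 mm tall, standing beyond the tray; origin at the centre of its underside; to be left alone.
- flange: a turned steel flange, 64 mm diameter, 34 mm tall, standing to the right (-y) of the rack; origin at the centre of its underside; to be left alone.
Things that resemble listed ones, but are neither listed nor needed, are in the scene too. Leave any blue, brown or orange look-alike of the clip_c alone.

How it is judged (in metres and radians):
On the way:
1. all three cards have been pulled to slide outwards while all three clips still sit in the rack (x of card_a in the frame of clip_a below -0.099 m and x of card_b in the frame of clip_b below -0.099 m and x of card_c in the frame of clip_c below -0.099 m and distance of each of clip_a, clip_b, clip_c from where it was at the start of the episode below 0.015 m), for 0.2 s.
At the end, for the whole second after the job is handed in: The tired clip stands upright (0.15 rad) and still on the tray floor, within 110 mm along and 75 mm across of its centre; sound clips upright, still, within 15 mm of their starts; each card 99 to 130 mm from its clip along the clip's -x (about 95 at the start) (x of card_a in the frame of clip_a between -0.13 and -0.099 m and x of card_b in the frame of clip_b between -0.13 and -0.099 m and x of card_c in the frame of clip_c between -0.13 and -0.099 m and ((contact force between card_a and jaw_a_c0 above 8 N and distance of clip_a from where it was at the start of the episode below 0.015 m) or (contact force between card_a and jaw_a_c0 below 8 N and x of clip_a in the frame of tray between -0.11 and 0.11 m and y of clip_a in the frame of tray between -0.075 and 0.075 m and z of clip_a in the frame of tray below 0.012 m)) and ((contact force between card_b and jaw_b_c0 above 8 N and distance of clip_b from where it was at the start of the episode below 0.015 m) or (contact force between card_b and jaw_b_c0 below 8 N and x of clip_b in the frame of tray between -0.11 and 0.11 m and y of clip_b in the frame of tray between -0.075 and 0.075 m and z of clip_b in the frame of tray below 0.012 m)) and ((contact force between card_c and jaw_c_c0 above 8 N and distance of clip_c from where it was at the start of the episode below 0.015 m) or (contact force between card_c and jaw_c_c0 below 8 N and x of clip_c in the frame of tray between -0.11 and 0.11 m and y of clip_c in the frame of tray between -0.075 and 0.075 m and z of clip_c in the frame of tray below 0.012 m)) and angle between each of clip_a, clip_b, clip_c's own z axis and vertical below 0.15 rad and linear speed of each of clip_a, clip_b, clip_c below 0.02 m/s); the robot touches nothing.
It fails at once if a card is pulled out of its jaws (more than about 34 mm further out than at the start) (x of card_a in the frame of clip_a below -0.13 m or x of card_b in the frame of clip_b below -0.13 m or x of card_c in the frame of clip_c below -0.13 m).
It fails at once if two clips are out of their nests (distance of each of clip_a, clip_b from where it was at the start of the episode above 0.02 m or distance of each of clip_b, clip_c from where it was at the start of the episode above 0.02 m or distance of each of clip_a, clip_c from where it was at the start of the episode above 0.02 m).
It fails at once if a clip is pressed, levered or yanked against the rack with more than 30 N (contact force between any of clip_a, clip_b, clip_c and rack above 30 N).
It fails at once if a clip is dropped: it moves faster than 0.35 m/s with no finger on it ((contact force between the fingers and clip_a below 0.1 N and contact force between the fingers and card_a below 0.1 N and linear speed of clip_a above 0.35 m/s) or (contact force between the fingers and clip_b below 0.1 N and contact force between the fingers and card_b below 0.1 N and linear speed of clip_b above 0.35 m/s) or (contact force between the fingers and clip_c below 0.1 N and contact force between the fingers and card_c below 0.1 N and linear speed of clip_c above 0.35 m/s)).
It fails at once if something else on the bench is displaced by more than 40 mm (distance of any of screwdriver, wrench, oil_bottle, boot, flange from where it was at the start of the episode above 0.04 m).
It also fails if it takes over 66 s, if anything falls off the work surface, if the arm or the gripper's body presses on something with over 40 N, if the wrist force passes 120 N, or if a joint passes its speed limit or range.

## Robot

A 6-joint arm with a two-finger parallel gripper is mounted at the origin on the work surface. World frame = base frame: x ahead of the robot, y to its left, z up, the work surface at z = 0. Lengths are in m, angles in degrees, forces in N, time in s.
With the tool pointing down it reaches from about 0.4 to 0.825 m from the base axis. Payload 7 kg.
Tool frame: the origin (TCP) lies on the centre line of the jaws, within the pads' length; the fingertips stand 19 mm ahead of it and the grasp point (between the pads) is the TCP (r.tip_extent is the distance from the TCP to the fingertips, in m); z points along the fingers, y is the line along which they close (so a half turn about z gives the same grasp; the last joint's range is limited). The gripper opens to 88 mm and grips with 3 to 60 N. Pads are 19 mm wide; open, the fingers measure 130 mm over their backs; the gripper's body (78 mm by 193 mm) begins 47 mm behind the grasp point.
Start: joints at [-54.425, 20.546, 0.682, 0, -70.136, -16.507], TCP at [0.22, -0.638, 0.246] pointing down, gripper open.
Joint ranges: [-176.03, 176.03], [-82.01, 121.73], [-58.28, 71.71], [-173.87, 95.51], [-174.79, -0.11], [-173.66, 173.66]. Speed limits (degrees/s): [136.94, 136.94, 172.46, 180, 180, 180].

## Interface

Orientations are given as [roll, pitch, yaw] about the fixed x, y, z axes, in that order (R = Rz(yaw) Ry(pitch) Rx(roll)).
In Python, from plant import r gives the robot as it stands. The module is installed in compiled form; this text tells all that it offers.
- The arm moves only by the tool jog_arm, never from a script. Its argument "deltas" is a list that holds one entry, the list of rows, each a list of 5 numbers: the opening, from -1 (shut) to 1 (fully open), then the shift along the world's x, y, z in cm, then the turn about the world's z in rad. In form: [[[claw, dx, dy, dz, turn], ...]]. A call has 1 to 8 rows; each row shifts and turns the commanded pose from where the row before left it; what a row does not reach is not made up. A row lasts 1/8 s, in which the tool goes at most 62.5 mm and 10.7 degrees, less where a joint would pass 70% of its speed; a pose out of reach is approached as far as the arm can. A call with a gripper value outside its range is refused whole. The fingers move at their own pace and stop on an object; "force" is the grip in N (left out, the last holds). Time passes only in rows, so rows that do not move let the fingers close. It gives the time, the measured TCP pose, the force, the opening and the grip force at its end, in the units of the state.
- r.get_state(): the state, without advancing time (a new reading comes with each control period).
- r.capture(name): name is "scene" or "top"; returns the picture (420x560x3 uint8, blue, green, red); there is no depth.
- r.camera_info(name): a dict with "fx", "fy", "cx", "cy" (pixels), "k1" (the pictures are not rectified: a ray, as slopes to the right and down, at radius r is drawn at 1 + k1 r^2 times it, then the intrinsics apply), "view" (4x4, takes a point from world to camera coordinates). Camera axes: x right, y up, looking along -z (the intrinsics and any distortion apply to the point x, -y, -z); pixel columns grow to the right and rows downward; lengths in m; the calibration is good to about 2 mm. A picture is of the moment at which its call begins. camera_info takes no time and is no camera call.
- r.close_job(): hands the job in; it is judged then, once.
The state is a dict: "time_s": time; "joints": joint angles; "qd": joint speeds; "joint_torque": joint torques, N m; "tcp_pos": TCP position; "eef_rot": TCP orientation; "contact_force": force on the tool from outside, world axes, zero at the start; "moment": the same for the moment, N m; "gripper_width": finger opening in m; "gripper_force": force on a finger pad.
Only numpy, scipy, OpenCV 4.12 (cv2) and the standard library are available. Lean on these libraries where they do the work, as an engineer would, in place of code of your own. Each camera call takes 0.05 s, during which the arm holds its last target. There are 200 camera calls.

## Working session

There is one attempt and no reset: what is moved stays moved. The work goes in short steps, Python scripts to look and compute and a tool call to move; the robot and the scene stay as the last step left them, time stands still between calls to the robot, and variables do not carry over. Pictures are saved under pics/ and viewed, at most 10 in all, crops included, and the job is handed in when it is done.

Besides the shell and the picture viewer there is one more tool, called by a JSON object that holds its "op" and its "data", one argument or row to a line. jog_arm: Moves the arm, as the interface text tells. Its arguments: {"type":"object","properties":{"deltas":{"type":"array"},"force":{"type":"number"}},"required":["deltas"]}

```bash
mkdir -p pics; cat > h.py <<'E'
import numpy as np, cv2
from plant import r
def ray(name,u,v):
    c=r.camera_info(name); V=np.array(c["view"])
    p=cv2.undistortPoints(np.array([[[u,v]]],float),np.array([[c["fx"],0,c["cx"]],[0,c["fy"],c["cy"]],[0,0,1]],float),np.array([c["k1"],0,0,0.]))[0,0]
    R=V[:3,:3]; return -R.T@V[:3,3], R.T@np.array([p[0],-p[1],-1.])
def onz(name,u,v,z):
    o,d=ray(name,u,v); return o+d*(z-o[2])/d[2]
def proj(name,P):
    c=r.camera_info(name);V=np.array(c["view"]);q=V[:3,:3]@np.array(P)+V[:3,3]
    a=np.array([q[0],-q[1]])/-q[2]; a=a*(1+c["k1"]*(a@a)); return a*[c["fx"],c["fy"]]+[c["cx"],c["cy"]]
E
python3 - <<'E'
from h import *
for n in("scene","top"):
    im=r.capture(n); cv2.imwrite(f"pics/{n}0.png",im); c=r.camera_info(n); o,d=ray(n,280,210)
    print(n,c["fx"],c["k1"],o.round(3),(d/np.linalg.norm(d)).round(3))
s=r.get_state();print(s)
E
```

```text
scene 432.42554041963234 0.03800948445250419 [ 0.869 -0.574  0.807] [-0.312  0.529 -0.789]
top 455.7372913702307 -0.13222059457468435 [ 0.382 -0.057  1.248] [ 0.117 -0.025 -0.993]
{'time_s': 0.1, 'joints': array([-5.44250261e+01,  2.05863800e+01,  6.39729542e-01, -1.68702651e-02,
       -7.01371821e+01, -1.65092302e+01]), 'qd': array([ 0.01699377, -0.02468246,  0.12715971, -0.07732195, -0.04968757,
        0.10515249]), 'joint_torque': array([-9.79486613e-04, -5.84163272e+01,  2.93751347e+01,  7.01542094e+00,
        1.02293550e-02, -6.78629112e-05]), 'tcp_pos': array([ 0.22035423, -0.63758564,  0.2447352 ]), 'eef_rot': array([ 1.79915116e+02, -8.61845489e-03, -1.60939994e+02]), 'contact_force': array([-0.49987304, -0.71411621,  0.61740564]), 'moment': array([-0.02586806, -0.05416703, -0.03947551]), 'gripper_force': 0.0, 'gripper_width': 0.0875174883746828}
```

View pics/scene0.png

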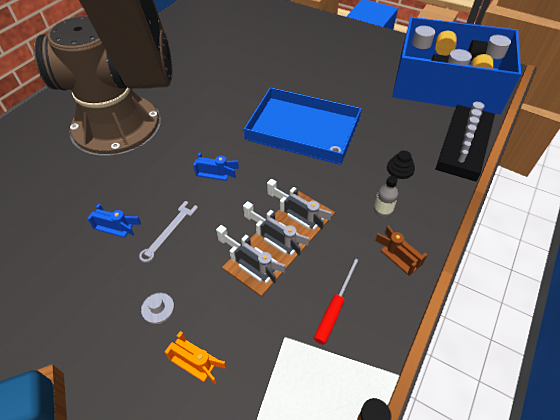

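View pics/top0.png

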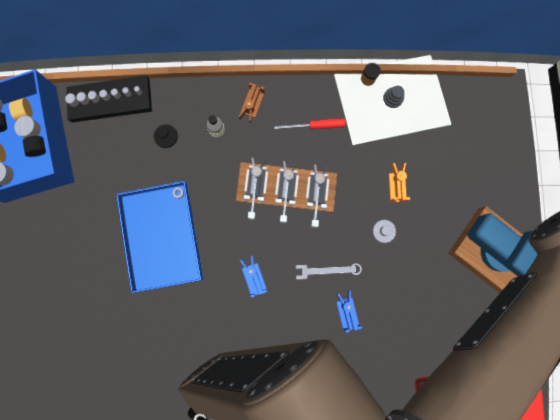

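The pictures show the rack with its three clips (top view about 237–337, 163–210), with white grip blocks at (251,215), (284,218) and (315,223). The tray is at about (160,237), with the bushing in its corner at (178,193). The blue, orange and brown clips are decoys. Next I'll measure.

```bash
cat > m.py <<'E'
from h import *
im=cv2.imread("pics/top0.png"); hsv=cv2.cvtColor(im,cv2.COLOR_BGR2HSV)
def big(m,x0,x1,y0,y1):
    w=np.zeros_like(m); w[y0:y1,x0:x1]=m[y0:y1,x0:x1]; return w
m=big(cv2.inRange(hsv,(5,80,50),(20,255,255)),225,350,150,222)
pts=cv2.findNonZero(cv2.morphologyEx(m,cv2.MORPH_OPEN,np.ones((3,3))))
P=np.array([onz("top",*p[0],.008)[:2] for p in pts],np.float32)
rc=cv2.minAreaRect(P); b=cv2.boxPoints(rc); print("rack",rc,b.round(4).tolist())
g=cv2.inRange(hsv,(0,0,190),(180,60,255)); g=big(g,240,330,205,232)
n,l,s,c=cv2.connectedComponentsWithStats(g)
for i in range(1,n):
    if s[i][4]>8: print("blk",s[i],c[i],onz("top",*c[i],.0555).round(4))
m=big(cv2.inRange(hsv,(95,120,60),(120,255,255)),110,210,175,300)
hull=cv2.convexHull(cv2.findNonZero(cv2.morphologyEx(m,cv2.MORPH_OPEN,np.ones((3,3)))))
P=np.array([onz("top",*p[0],.04)[:2] for p in hull],np.float32); print("tray",cv2.minAreaRect(P))
cv2.imwrite("pics/cr.png",cv2.resize(im[150:235,225:350],None,fx=6,fy=6,interpolation=cv2.INTER_CUBIC))
sc=cv2.imread("pics/scene0.png"); cv2.imwrite("pics/cs.png",cv2.resize(sc[165:300,205:345],None,fx=4.4,fy=4.4,interpolation=cv2.INTER_CUBIC))
E
python3 m.py
```

```text
rack ((0.5930748581886292, -0.10685418546199799), (0.2726580500602722, 0.11075332760810852), 82.3321304321289) [[0.5199999809265137, -0.2345999926328659], [0.629800021648407, -0.24940000474452972], [0.666100025177002, 0.020899999886751175], [0.5564000010490417, 0.035599999129772186]]
blk [248 205   7  14  48] [251.14583333 213.22916667] [ 0.5156 -0.0107  0.0555]
blk [280 205   7  17  58] [283.37931034 215.81034483] [ 0.5071 -0.0954  0.0555]
blk [312 205   7  22  67] [315.08955224 218.13432836] [ 0.4992 -0.1788  0.0555]
blk [321 205   6   3  17] [323.64705882 205.94117647] [ 0.5311 -0.2026  0.0555]
tray ((0.461595356464386, 0.23869244754314423), (0.27183857560157776, 0.19594138860702515), 9.5667724609375)
```

View pics/cr.png

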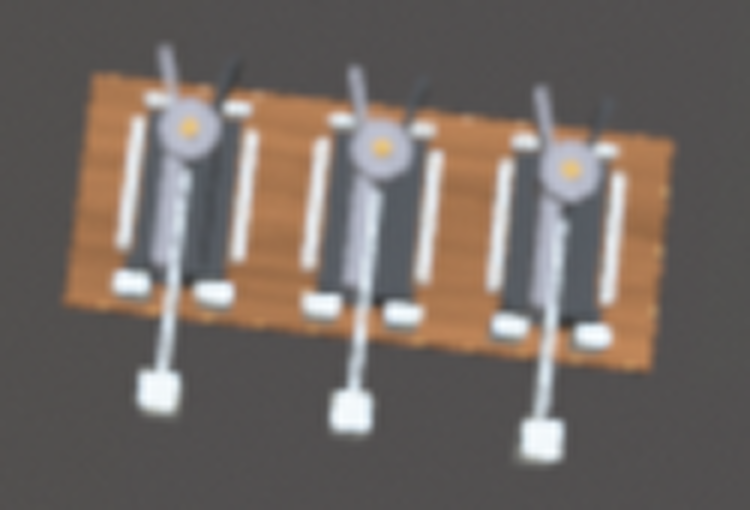

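View pics/cs.png

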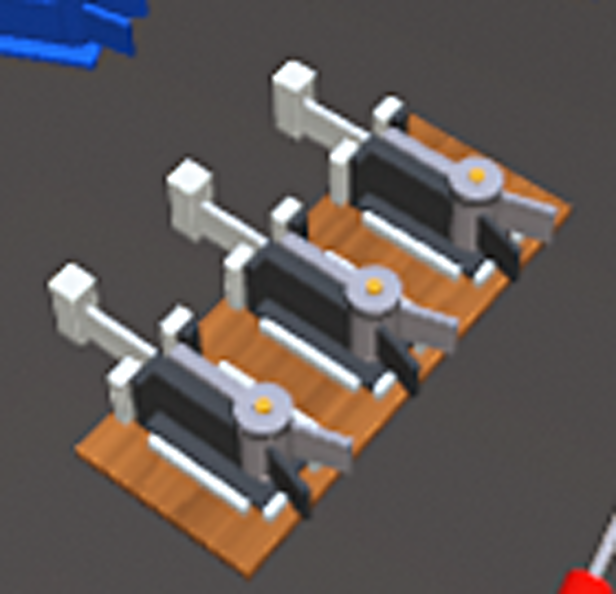

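```bash
python3 - <<'E'
from h import *
T=lambda x,y:((x+.5)/6-.5+225,(y+.5)/6-.5+150)
S=lambda x,y:((x+.5)/4.4-.5+205,(y+.5)/4.4-.5+165)
bt=[(159,389),(351,409),(542,438)];dt=[(190,127),(382,147),(571,169)]
bs=[(294,76),(189,177),(71,282)];ds=[(477,175),(374,286),(263,405)]
o=np.array([.593,-.1069]);a=np.radians(-7.67);R=np.array([[np.cos(a),-np.sin(a)],[np.sin(a),np.cos(a)]])
for i in range(3):
    B=onz("top",*T(*bt[i]),.0555);D=onz("top",*T(*dt[i]),.058)
    Bs=onz("scene",*S(*bs[i]),.0555);Ds=onz("scene",*S(*ds[i]),.058)
    v=(D-B)[:2]; vs=(Ds-Bs)[:2]
    print(B[:2].round(4),D[:2].round(4),np.hypot(*v).round(4),np.degrees(np.arctan2(v[1],v[0])).round(2),"scene",Bs[:2].round(4),Ds[:2].round(4),np.hypot(*vs).round(4),np.degrees(np.arctan2(vs[1],vs[0])).round(2),"rack exp D",(o+R@[.024,(85,0,-85)[i]/1000] if 0 else o+R@np.array([.024,(.085,0,-.085)[i]])).round(4), "B in rack",(R.T@(B[:2]-o)).round(4))
E
```

```text
[ 0.5125 -0.0104] [ 0.6287 -0.026 ] 0.1173 -7.64 scene [ 0.5131 -0.0086] [ 0.6283 -0.0216] 0.1159 -6.43 rack exp D [ 0.6281 -0.0259] B in rack [-0.0927  0.0849]
[ 0.5019 -0.0945] [ 0.618  -0.1109] 0.1172 -8.07 scene [ 0.5021 -0.0936] [ 0.617  -0.1071] 0.1157 -6.69 rack exp D [ 0.6168 -0.1101] B in rack [-0.0919  0.0002]
[ 0.4874 -0.178 ] [ 0.6066 -0.1945] 0.1203 -7.9 scene [ 0.488  -0.1769] [ 0.6057 -0.1909] 0.1186 -6.8 rack exp D [ 0.6054 -0.1943] B in rack [-0.0952 -0.0846]
```

{"op": "jog_arm", "data": {
  "deltas": [
    [[0.0,2.7,4.6,0,-0.05],[0.0,2.7,4.6,0,-0.05],[0.0,2.7,4.6,0,-0.05],[0.0,2.7,4.6,0,-0.05],[0.0,2.7,4.6,0,-0.05],[0.0,2.7,4.6,0,-0.05],[0.0,2.7,4.6,0,-0.05],[-0.1,2.7,4.6,0,-0.05]]
  ],
  "force": 20
}}

```text
time_s: 1.1
tcp_pos: [0.4369, -0.2683, 0.2455]
eef_rot: [180.0, -0.0, 176.1]
contact_force: [0.3, -0.0, -0.3]
gripper_width: 0.0406
gripper_force: 0.0
```

{"op": "jog_arm", "data": {
  "deltas": [
    [[-0.2,2.6,4.6,0,-0.035],[-0.2,2.5,4.5,0,-0.032],[-0.2,0,0,-5,0],[-0.2,0,0,-5,0],[-0.2,0,0,0,0],[-0.2,0,0,0,0]]
  ]
}}

```text
time_s: 1.85
tcp_pos: [0.4885, -0.1793, 0.1471]
eef_rot: [-180.0, 0.1, 172.3]
contact_force: [-0.1, 0.7, 0.8]
gripper_width: 0.0351
gripper_force: 0.0
```

{"op": "jog_arm", "data": {
  "deltas": [
    [[-0.2,-0.1,0.13,-4,0],[-0.2,0,0,-4,0],[-0.2,0,0,-2.5,0],[-0.2,0,0,0,0],[-0.2,0,0,0,0]]
  ]
}}

```text
time_s: 2.48
tcp_pos: [0.4882, -0.1779, 0.0427]
eef_rot: [180.0, 0.2, 172.3]
contact_force: [0.7, -0.0, -0.8]
gripper_width: 0.0353
gripper_force: 0.0
```

{"op": "jog_arm", "data": {
  "deltas": [
    [[-0.75,0,0,0,0],[-0.75,0,0,0,0],[-0.75,0,0,0,0],[-0.75,0,0,0,0]]
  ],
  "force": 20
}}

```text
time_s: 2.98
tcp_pos: [0.487, -0.1776, 0.041]
eef_rot: [180.0, 0.1, 172.3]
contact_force: [-0.3, 2.7, 4.5]
gripper_width: 0.0159
gripper_force: 20.0
```

{"op": "jog_arm", "data": {
  "deltas": [
    [[-0.75,0,0.05,0.05,0],[-0.75,0,0,0,0],[-0.75,0,0,0,0]]
  ]
}}

```text
time_s: 3.35
tcp_pos: [0.4869, -0.1772, 0.0412]
eef_rot: [180.0, 0.0, 172.3]
contact_force: [1.4, 0.2, 1.5]
gripper_width: 0.0159
gripper_force: 20.0
```

{"op": "jog_arm", "data": {
  "deltas": [
    [[-0.75,-0.1,0.013,0,0],[-0.75,-0.1,0.013,0,0],[-0.75,-0.1,0.013,0,0],[-0.75,-0.1,0.013,0,0]]
  ]
}}

```text
time_s: 3.85
tcp_pos: [0.4838, -0.1767, 0.0413]
eef_rot: [180.0, 0.1, 172.3]
contact_force: [4.8, -1.0, -0.5]
gripper_width: 0.0156
gripper_force: 20.0
```

{"op": "jog_arm", "data": {
  "deltas": [
    [[-0.75,-0.1,0.013,0,0],[-0.75,-0.1,0.013,0,0],[-0.75,-0.1,0.013,0,0]]
  ]
}}

```text
time_s: 4.22
tcp_pos: [0.4809, -0.1763, 0.0414]
eef_rot: [180.0, 0.2, 172.3]
contact_force: [6.2, -1.0, -0.6]
gripper_width: 0.0156
gripper_force: 20.0
```

{"op": "jog_arm", "data": {
  "deltas": [
    [[-0.75,-0.1,0.013,0,0],[-0.75,-0.1,0.013,0,0],[-0.75,-0.1,0.013,0,0],[-0.75,-0.1,0.013,0,0]]
  ]
}}

```text
time_s: 4.72
tcp_pos: [0.4769, -0.1758, 0.0414]
eef_rot: [180.0, 0.1, 172.3]
contact_force: [5.0, -2.1, -0.7]
gripper_width: 0.0157
gripper_force: 20.0
```

{"op": "jog_arm", "data": {
  "deltas": [
    [[-0.75,-0.1,0.013,0,0],[-0.75,-0.1,0.013,0,0],[-0.75,-0.1,0.013,0,0]]
  ]
}}

```text
time_s: 5.1
tcp_pos: [0.4738, -0.1754, 0.0414]
eef_rot: [180.0, 0.1, 172.3]
contact_force: [4.9, -1.9, 0.6]
gripper_width: 0.016
gripper_force: 20.0
```

{"op": "jog_arm", "data": {
  "deltas": [
    [[-0.75,-0.1,0.013,0,0],[-0.75,-0.1,0.013,0,0],[-0.75,-0.1,0.013,0,0]]
  ]
}}

```text
time_s: 5.48
tcp_pos: [0.4708, -0.175, 0.0414]
eef_rot: [180.0, 0.1, 172.3]
contact_force: [5.4, -1.0, -0.7]
gripper_width: 0.0156
gripper_force: 20.0
```

{"op": "jog_arm", "data": {
  "deltas": [
    [[-0.2,0,0,0,0],[-0.2,0,0,0,0],[-0.2,0,0,4,0],[-0.2,0,0,4,0],[-0.2,1.55,4.0,0,0],[-0.2,1.55,4.0,0,0],[-0.2,0,0,0,0],[-0.2,0,0,0,0]]
  ]
}}

```text
time_s: 6.48
tcp_pos: [0.4996, -0.0949, 0.1206]
eef_rot: [-180.0, -0.1, 172.3]
contact_force: [-0.3, -0.2, 0.5]
gripper_width: 0.0349
gripper_force: 0.0
```

```bash
python3 - <<'E'
from h import *
im=r.capture("scene"); cv2.imwrite("pics/s1.png",im); cv2.imwrite("pics/s1c.png",cv2.resize(im[165:300,205:345],None,fx=4.4,fy=4.4,interpolation=cv2.INTER_CUBIC))
E
```

```text
(no output)
```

View pics/s1c.png

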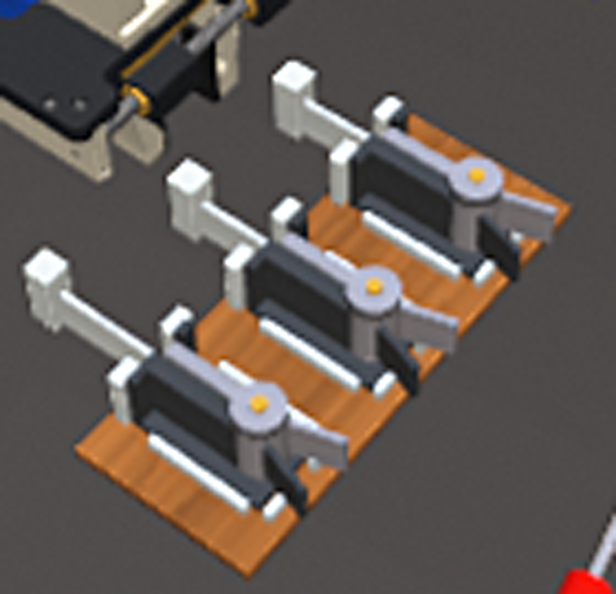

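The right card's block moved from (71,282) to (45,268) in the crop, while its drum barely moved (about 2 mm), so the card slid about 14 mm at about 5 N. The middle one is next.

{"op": "jog_arm", "data": {
  "deltas": [
    [[-0.2,0.2,0,-4,0],[-0.2,0,0,-3.9,0],[-0.2,0,0,0,0],[-0.2,0,0,0,0],[-0.75,0,0,0,0],[-0.75,0,0,0,0],[-0.75,0,0,0,0],[-0.75,0,0,0,0]]
  ],
  "force": 30
}}

```text
time_s: 7.52
tcp_pos: [0.5031, -0.0948, 0.0428]
eef_rot: [180.0, 0.1, 172.3]
contact_force: [-0.4, 2.2, 5.3]
gripper_width: 0.0159
gripper_force: 30.0
```

{"op": "jog_arm", "data": {
  "deltas": [
    [[-0.75,0,0.04,0.05,0],[-0.75,0,0,0,0],[-0.75,0,0,0,0]]
  ]
}}

```text
time_s: 7.9
tcp_pos: [0.503, -0.0945, 0.0428]
eef_rot: [180.0, 0.1, 172.3]
contact_force: [0.4, 0.9, 3.7]
gripper_width: 0.0158
gripper_force: 30.0
```

{"op": "jog_arm", "data": {
  "deltas": [
    [[-0.75,-0.1,0.013,0,0],[-0.75,-0.1,0.013,0,0],[-0.75,-0.1,0.013,0,0],[-0.75,-0.1,0.013,0,0]]
  ]
}}

```text
time_s: 8.4
tcp_pos: [0.5009, -0.0938, 0.043]
eef_rot: [180.0, 0.3, 172.3]
contact_force: [11.5, -3.1, -5.7]
gripper_width: 0.0159
gripper_force: 30.0
```

{"op": "jog_arm", "data": {
  "deltas": [
    [[-0.75,-0.1,0.013,0,0],[-0.75,-0.1,0.013,0,0],[-0.75,-0.1,0.013,0,0]]
  ]
}}

```text
time_s: 8.78
tcp_pos: [0.499, -0.0935, 0.0434]
eef_rot: [179.9, 0.4, 172.4]
contact_force: [12.7, -5.2, -2.1]
gripper_width: 0.0156
gripper_force: 30.0
```

{"op": "jog_arm", "data": {
  "deltas": [
    [[-0.75,-0.1,0.013,0,0],[-0.75,-0.1,0.013,0,0],[-0.75,-0.1,0.013,0,0]]
  ]
}}

```text
time_s: 9.15
tcp_pos: [0.4962, -0.0931, 0.0436]
eef_rot: [179.9, 0.4, 172.4]
contact_force: [11.5, -5.3, -0.9]
gripper_width: 0.016
gripper_force: 30.0
```

{"op": "jog_arm", "data": {
  "deltas": [
    [[-0.75,-0.1,-0.02,0,0],[-0.75,-0.1,0.0,0,0],[-0.75,-0.1,0.013,0,0],[-0.75,-0.1,0.013,0,0],[-0.75,-0.1,0.013,0,0]]
  ]
}}

```text
time_s: 9.78
tcp_pos: [0.4922, -0.0927, 0.0439]
eef_rot: [179.9, 0.5, 172.4]
contact_force: [14.0, -4.1, -1.5]
gripper_width: 0.0162
gripper_force: 30.0
```

{"op": "jog_arm", "data": {
  "deltas": [
    [[-0.75,-0.1,0.013,0,0],[-0.75,-0.1,0.013,0,0],[-0.75,-0.1,0.013,0,0],[-0.75,-0.1,0.013,0,0]]
  ]
}}

```text
time_s: 10.28
tcp_pos: [0.4882, -0.0921, 0.0439]
eef_rot: [179.9, 0.5, 172.4]
contact_force: [13.7, -3.2, -0.6]
gripper_width: 0.0157
gripper_force: 30.0
```

{"op": "jog_arm", "data": {
  "deltas": [
    [[-0.2,0,0,0,0],[-0.2,0,0,0,0],[-0.2,0,0,4,0],[-0.2,0,0,4,0],[-0.2,1.2,4.1,0,0],[-0.2,1.2,4.1,0,0],[-0.2,0,0,0,0],[-0.2,0,0,0,0]]
  ]
}}

```text
time_s: 11.28
tcp_pos: [0.5063, -0.0107, 0.1219]
eef_rot: [-180.0, -0.1, 172.3]
contact_force: [-0.6, -0.7, 0.1]
gripper_width: 0.035
gripper_force: 0.0
```

{"op": "jog_arm", "data": {
  "deltas": [
    [[-0.2,0.6,0.04,-4,0],[-0.2,0,0,-3.9,0],[-0.2,0,0,0,0],[-0.2,0,0,0,0],[-0.75,0,0,0,0],[-0.75,0,0,0,0],[-0.75,0,0,0,0],[-0.75,0,0,0,0]]
  ],
  "force": 30
}}

```text
time_s: 12.28
tcp_pos: [0.514, -0.0098, 0.0443]
eef_rot: [180.0, 0.1, 172.3]
contact_force: [-0.7, 0.5, 6.1]
gripper_width: 0.0159
gripper_force: 30.0
```

{"op": "jog_arm", "data": {
  "deltas": [
    [[-0.75,0,0,0.05,0],[-0.75,0,0,0,0],[-0.75,-0.1,0.013,0,0],[-0.75,-0.1,0.013,0,0],[-0.75,-0.1,0.013,0,0],[-0.75,-0.1,0.013,0,0]]
  ]
}}

```text
time_s: 13.02
tcp_pos: [0.5121, -0.0093, 0.0445]
eef_rot: [179.9, 0.3, 172.3]
contact_force: [12.3, -3.8, -4.1]
gripper_width: 0.016
gripper_force: 30.0
```

{"op": "jog_arm", "data": {
  "deltas": [
    [[-0.75,-0.1,0.01,0,0],[-0.75,-0.1,0.0,0,0],[-0.75,-0.1,0.013,0,0]]
  ]
}}

```text
time_s: 13.4
tcp_pos: [0.51, -0.009, 0.0449]
eef_rot: [179.9, 0.3, 172.3]
contact_force: [12.1, -4.1, -1.2]
gripper_width: 0.0157
gripper_force: 30.0
```

{"op": "jog_arm", "data": {
  "deltas": [
    [[-0.75,-0.1,0.013,0,0],[-0.75,-0.1,0.013,0,0],[-0.75,-0.1,0.013,0,0]]
  ]
}}

```text
time_s: 13.78
tcp_pos: [0.5071, -0.0086, 0.0451]
eef_rot: [179.9, 0.4, 172.3]
contact_force: [11.3, -5.9, -0.8]
gripper_width: 0.0157
gripper_force: 30.0
```

{"op": "jog_arm", "data": {
  "deltas": [
    [[-0.75,-0.1,0.013,0,0],[-0.75,-0.1,0.013,0,0],[-0.75,-0.1,0.013,0,0],[-0.75,-0.1,0.013,0,0]]
  ]
}}

```text
time_s: 14.28
tcp_pos: [0.503, -0.008, 0.0451]
eef_rot: [179.9, 0.4, 172.4]
contact_force: [12.3, -4.0, -1.6]
gripper_width: 0.0162
gripper_force: 30.0
```

{"op": "jog_arm", "data": {
  "deltas": [
    [[-0.75,-0.1,0.013,0,0],[-0.75,-0.1,0.013,0,0],[-0.75,-0.1,0.013,0,0]]
  ]
}}

```text
time_s: 14.65
tcp_pos: [0.5, -0.0076, 0.0451]
eef_rot: [179.9, 0.4, 172.4]
contact_force: [12.6, -4.1, -0.7]
gripper_width: 0.0158
gripper_force: 30.0
```

{"op": "jog_arm", "data": {
  "deltas": [
    [[-0.2,0,0,0,0],[-0.2,0,0,0,0],[-0.2,0,0,5,0],[-0.2,0,0,5,0],[-0.2,0,0,0,0]]
  ]
}}

```text
time_s: 15.28
tcp_pos: [0.4979, -0.0076, 0.1474]
eef_rot: [179.9, 0.3, 172.3]
contact_force: [0.0, -0.1, 0.0]
gripper_width: 0.0354
gripper_force: 0.0
```

```bash
python3 - <<'E'
from h import *
for n,z in(("scene",.058),):
    a=cv2.imread("pics/scene0.png"); b=cv2.imread("pics/s1.png"); im=r.capture(n); cv2.imwrite("pics/s2.png",im)
    for p in(a,b,im):
        h=cv2.cvtColor(p,cv2.COLOR_BGR2HSV); m=cv2.inRange(h,(12,110,120),(35,255,255)); w=np.zeros_like(m); w[195:268,250:330]=m[195:268,250:330]
        k,l,s,c=cv2.connectedComponentsWithStats(w)
        for i in range(1,k):
            if 5<s[i][4]<60: print(s[i][4],c[i].round(2),onz(n,*c[i],z)[:2].round(4))
        print()
cv2.imwrite("pics/s2c.png",cv2.resize(im[165:300,205:345],None,fx=4.4,fy=4.4,interpolation=cv2.INTER_CUBIC))
E
```

```text
50 [305.72 197.42] [ 0.6049 -0.012 ]
7 [313.   204.29] [ 0.6281 -0.0214]
40 [323.6 207.1] [ 0.652  -0.0168]
19 [324.53 221.21] [ 0.671  -0.0503]
8 [289.5 230. ] [ 0.6173 -0.1081]
27 [301.59 246.41] [ 0.6591 -0.1316]
10 [264.2 257. ] [ 0.6058 -0.1918]

52 [305.75 197.48] [ 0.605  -0.0121]
7 [313.   204.29] [ 0.6281 -0.0214]
40 [323.6 207.1] [ 0.652  -0.0168]
19 [324.53 221.21] [ 0.671  -0.0503]
8 [289.5 230. ] [ 0.6173 -0.1081]
27 [301.59 246.41] [ 0.6591 -0.1316]
12 [263.5 256.5] [ 0.604  -0.1915]

55 [305.36 197.45] [ 0.6042 -0.0125]
8 [312.  204.5] [ 0.6265 -0.023 ]
48 [323.   206.88] [ 0.6506 -0.0168]
22 [324.09 221.77] [ 0.6709 -0.0521]
11 [288.55 229.64] [ 0.6151 -0.1083]
35 [300.74 246.71] [ 0.6579 -0.1331]
12 [263.5 256.5] [ 0.604  -0.1915]
```

View pics/s2c.png

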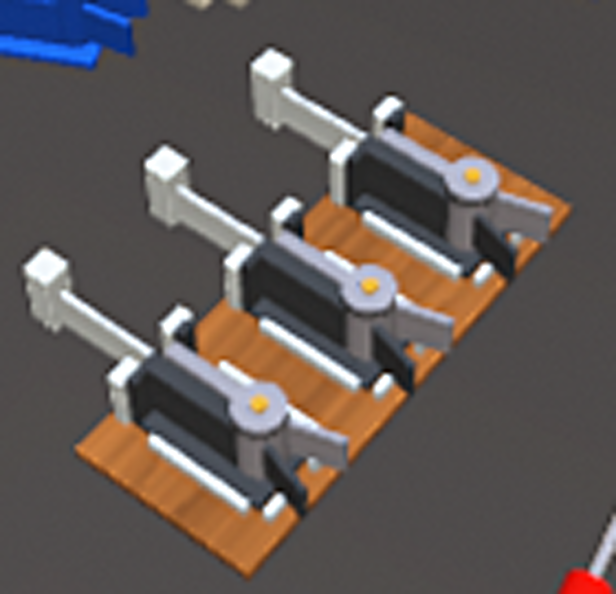

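All three cards have been pulled: the blocks are now at (272,68), (165,165) and (45,268) in the crop. The right clip slid at about 5 N and the other two at about 12 N, so the right one is tired. I'll grip its drum next.

{"op": "jog_arm", "data": {
  "deltas": [
    [[-0.2,2.6,-4.6,0,0],[-0.2,2.6,-4.6,0,0],[-0.2,2.6,-4.6,0,0],[-0.2,2.7,-4.7,0,0],[-0.2,0,0,0,0],[-0.2,0,0,0,0],[-0.2,0,0,-4,0],[-0.2,0,0,0,0]]
  ]
}}

```text
time_s: 16.32
tcp_pos: [0.5985, -0.1917, 0.1012]
eef_rot: [180.0, -0.4, 172.3]
contact_force: [-0.9, 0.6, 0.5]
gripper_width: 0.0351
gripper_force: 0.0
```

{"op": "jog_arm", "data": {
  "deltas": [
    [[-0.2,0,0,0,0],[-0.2,0,0,0,0]]
  ]
}}

```text
time_s: 16.58
tcp_pos: [0.6023, -0.1927, 0.1057]
eef_rot: [-180.0, 0.1, 172.4]
contact_force: [0.0, 0.7, 0.3]
gripper_width: 0.0349
gripper_force: 0.0
```

{"op": "jog_arm", "data": {
  "deltas": [
    [[-0.2,0.05,0,-2,0],[-0.2,0,0,-2,0],[-0.2,0,0,-1.2,0],[-0.2,0,0,-1,0],[-0.2,0,0,0,0],[-0.2,0,0,0,0]]
  ]
}}

```text
time_s: 17.32
tcp_pos: [0.6024, -0.1931, 0.0426]
eef_rot: [-180.0, 0.0, 172.3]
contact_force: [0.1, -0.1, -1.1]
gripper_width: 0.035
gripper_force: 0.0
```

{"op": "jog_arm", "data": {
  "deltas": [
    [[-0.5,0,0,0,0],[-0.5,0,0,0,0],[-0.5,0,0,0,0],[-0.5,0,0,0,0]]
  ],
  "force": 10
}}

```text
time_s: 17.82
tcp_pos: [0.6025, -0.1931, 0.0427]
eef_rot: [180.0, 0.1, 172.3]
contact_force: [1.0, 1.1, 4.0]
gripper_width: 0.0261
gripper_force: 10.0
```

{"op": "jog_arm", "data": {
  "deltas": [
    [[-0.6,0,0,0,0],[-0.6,0,0,0,0],[-0.6,0,0,0.2,0],[-0.6,0,0,0.3,0]]
  ],
  "force": 55
}}

```text
time_s: 18.32
tcp_pos: [0.6023, -0.193, 0.0466]
eef_rot: [180.0, 0.0, 172.3]
contact_force: [4.0, 0.4, -6.0]
gripper_width: 0.0248
gripper_force: 55.0
```

{"op": "jog_arm", "data": {
  "deltas": [
    [[-0.6,0,0,0.5,0],[-0.6,0,0,0.5,0],[-0.6,0,0,0.5,0],[-0.6,0,0,0.5,0],[-0.6,0,0,0.5,0],[-0.6,0,0,0.5,0]]
  ]
}}

```text
time_s: 19.08
tcp_pos: [0.602, -0.1931, 0.0774]
eef_rot: [180.0, 0.0, 172.3]
contact_force: [5.0, -0.1, -4.7]
gripper_width: 0.0252
gripper_force: 55.0
```

{"op": "jog_arm", "data": {
  "deltas": [
    [[-0.6,0.06,0,0.5,0],[-0.6,0.04,0,0.5,0],[-0.6,0,0,0.5,0],[-0.6,0,0,0.5,0],[-0.6,0,0,1,0],[-0.6,0,0,2,0],[-0.6,0,0,3,0],[-0.6,0,0,2,0]]
  ]
}}

```text
time_s: 20.08
tcp_pos: [0.6033, -0.1932, 0.1791]
eef_rot: [-180.0, 0.1, 172.3]
contact_force: [0.6, -0.7, -3.2]
gripper_width: 0.0248
gripper_force: 55.0
```

{"op": "jog_arm", "data": {
  "deltas": [
    [[-0.6,0,0,1,0],[-0.6,0,0,0,0],[-0.6,0,0,0,0],[-0.6,0,0,0,0]]
  ]
}}

```text
time_s: 20.58
tcp_pos: [0.6025, -0.193, 0.186]
eef_rot: [-180.0, -0.1, 172.3]
contact_force: [-0.0, 0.1, -3.4]
gripper_width: 0.0252
gripper_force: 55.0
```

```bash
python3 - <<'E'
from h import *
im=r.capture("scene"); cv2.imwrite("pics/s3.png",im); cv2.imwrite("pics/s3c.png",cv2.resize(im[100:310,170:400],None,fx=2.8,fy=2.8,interpolation=cv2.INTER_CUBIC))
print(r.get_state()["joints"].round(1))
E
```

```text
[ -0.1  19.1  -9.6  -0.  -61.5 -97.6]
```

View pics/s3c.png

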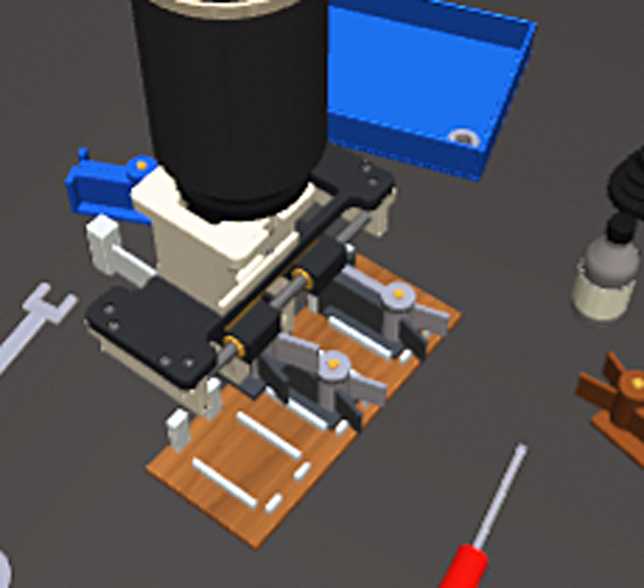

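The clip is lifted level with its card, and the nest is empty. Next I'll carry it to the tray, whose yaw is +9.6°.

{"op": "jog_arm", "data": {
  "deltas": [
    [[-0.6,-0.3,1.5,0,0.01],[-0.6,-0.6,3,0,0.02],[-0.6,-0.7,3.5,0,0.025],[-0.6,-0.7,3.5,0,0.025],[-0.6,-0.7,3.5,0,0.025],[-0.6,-0.7,3.5,0,0.025],[-0.6,-0.7,3.5,0,0.025],[-0.6,-0.7,3.5,0,0.025]]
  ]
}}

```text
time_s: 21.62
tcp_pos: [0.5513, 0.0636, 0.187]
eef_rot: [180.0, 0.0, -177.3]
contact_force: [0.5, 0.9, -3.2]
gripper_width: 0.0251
gripper_force: 55.0
```

{"op": "jog_arm", "data": {
  "deltas": [
    [[-0.6,-0.7,3.5,0,0.025],[-0.6,-0.7,3.5,0,0.025],[-0.6,-0.7,3.5,0,0.025],[-0.6,-0.7,3.5,0,0.02],[-0.6,-0.6,3,0,0.015],[-0.6,-0.4,2,0,0.01],[-0.6,0,0,0,0],[-0.6,0,0,0,0]]
  ]
}}

```text
time_s: 22.62
tcp_pos: [0.5138, 0.2515, 0.1869]
eef_rot: [-180.0, -0.0, -170.5]
contact_force: [0.1, 0.6, -2.8]
gripper_width: 0.025
gripper_force: 55.0
```

```bash
python3 - <<'E'
from h import *
s=r.get_state();print(s["tcp_pos"],s["eef_rot"])
im=r.capture("scene"); cv2.imwrite("pics/s4c.png",cv2.resize(im[30:200,150:400],None,fx=3,fy=3,interpolation=cv2.INTER_CUBIC))
E
```

```text
[0.51377275 0.25152459 0.1869188 ] [-1.79980637e+02 -2.55144848e-02 -1.70503485e+02]
```

View pics/s4c.png

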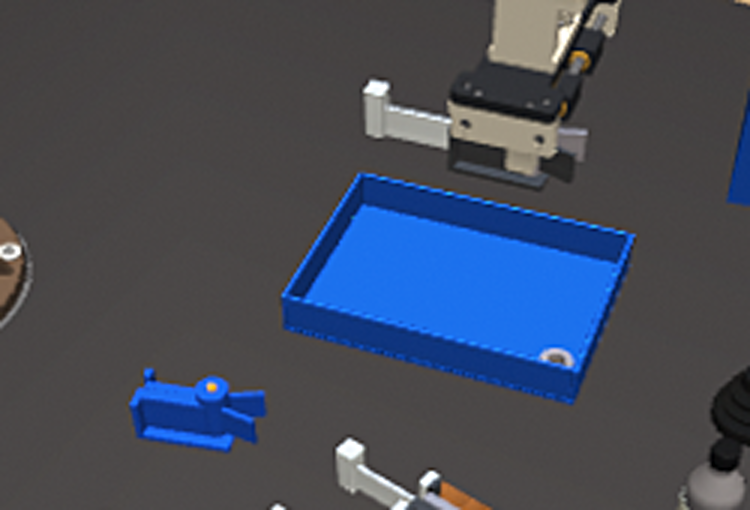

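It is held level above the tray and aligned with it. Lowering now.

{"op": "jog_arm", "data": {
  "deltas": [
    [[-0.6,-0.35,0.25,-2,0],[-0.6,0,0,-3,0],[-0.6,0,0,-3,0],[-0.6,0,0,-3,0],[-0.6,0,0,-1.6,0],[-0.6,0,0,-0.6,0],[-0.6,0,0,-0.3,0],[-0.6,0,0,0,0]]
  ]
}}

```text
time_s: 23.68
tcp_pos: [0.5109, 0.2547, 0.0528]
eef_rot: [180.0, 0.1, -170.5]
contact_force: [0.2, 0.2, -2.1]
gripper_width: 0.0253
gripper_force: 55.0
```

{"op": "jog_arm", "data": {
  "deltas": [
    [[-0.6,0,0,0,0],[-0.6,0,0,-0.2,0],[-0.6,0,0,-0.2,0],[-0.6,0,0,-0.2,0],[-0.6,0,0,0,0]]
  ]
}}

```text
time_s: 24.3
tcp_pos: [0.5104, 0.2543, 0.0458]
eef_rot: [-180.0, -0.0, -170.5]
contact_force: [0.0, 0.0, -3.4]
gripper_width: 0.0248
gripper_force: 55.0
```

{"op": "jog_arm", "data": {
  "deltas": [
    [[-0.6,0,0,-0.1,0],[-0.6,0,0,-0.1,0],[-0.6,0,0,0,0]]
  ]
}}

```text
time_s: 24.68
tcp_pos: [0.5104, 0.2544, 0.0439]
eef_rot: [-180.0, -0.0, -170.5]
contact_force: [-0.5, -0.3, -2.3]
gripper_width: 0.0252
gripper_force: 55.0
```

{"op": "jog_arm", "data": {
  "deltas": [
    [[-0.6,0,0,-0.1,0],[-0.6,0,0,-0.1,0],[-0.6,0,0,-0.1,0],[-0.6,0,0,0,0],[-0.6,0,0,0,0]]
  ]
}}

```text
time_s: 25.3
tcp_pos: [0.5105, 0.2544, 0.0411]
eef_rot: [180.0, 0.0, -170.5]
contact_force: [-0.2, -0.2, -2.7]
gripper_width: 0.0251
gripper_force: 55.0
```

{"op": "jog_arm", "data": {
  "deltas": [
    [[-0.6,0,0,-0.1,0],[-0.6,0,0,0,0],[-0.6,0,0,0,0]]
  ]
}}

```text
time_s: 25.68
tcp_pos: [0.5105, 0.2544, 0.04]
eef_rot: [-180.0, -0.0, -170.5]
contact_force: [-1.0, 0.3, -3.2]
gripper_width: 0.0252
gripper_force: 55.0
```

{"op": "jog_arm", "data": {
  "deltas": [
    [[-0.6,0,0,-0.1,0],[-0.6,0,0,0,0],[-0.6,0,0,0,0]]
  ]
}}

```text
time_s: 26.05
tcp_pos: [0.5105, 0.2544, 0.0391]
eef_rot: [-180.0, -0.0, -170.5]
contact_force: [0.1, 0.4, -2.7]
gripper_width: 0.0252
gripper_force: 55.0
```

{"op": "jog_arm", "data": {
  "deltas": [
    [[-0.6,0,0,-0.1,0],[-0.6,0,0,0,0],[-0.6,0,0,0,0]]
  ]
}}

```text
time_s: 26.42
tcp_pos: [0.5106, 0.2545, 0.0386]
eef_rot: [180.0, 0.0, -170.5]
contact_force: [-2.5, -0.2, 5.5]
gripper_width: 0.0252
gripper_force: 55.0
```

Floor contact. Releasing.

{"op": "jog_arm", "data": {
  "deltas": [
    [[-0.6,0,0,0,0],[-0.6,0,0,0,0]]
  ],
  "force": 5
}}

```text
time_s: 26.68
tcp_pos: [0.5107, 0.2545, 0.0386]
eef_rot: [180.0, 0.0, -170.5]
contact_force: [-3.0, -1.1, 5.0]
gripper_width: 0.0256
gripper_force: 5.0
```

{"op": "jog_arm", "data": {
  "deltas": [
    [[-0.1,0,0,0,0],[-0.1,0,0,0,0],[-0.1,0,0,0.5,0],[-0.1,0,0,2,0],[-0.1,0,0,4,0],[-0.1,0,0,5,0],[-0.1,0,0,4,0],[-0.1,0,0,0,0]]
  ]
}}

```text
time_s: 27.68
tcp_pos: [0.5121, 0.2557, 0.1972]
eef_rot: [179.8, 0.4, -170.5]
contact_force: [-0.6, 0.3, -1.3]
gripper_width: 0.0394
gripper_force: 0.0
```

{"op": "jog_arm", "data": {
  "deltas": [
    [[-0.1,0,-5,0,0],[-0.1,0,-5,0,0],[-0.1,0,-5,0,0],[-0.1,0,-5,0,0],[-0.1,0,0,0,0],[-0.1,0,0,0,0],[-0.1,0,0,0,0]]
  ]
}}

```text
time_s: 28.55
tcp_pos: [0.5105, 0.0552, 0.1928]
eef_rot: [-180.0, -0.0, -170.4]
contact_force: [-0.5, 0.1, -0.4]
gripper_width: 0.0396
gripper_force: 0.0
```

```bash
python3 - <<'E'
from h import *
im=r.capture("scene"); cv2.imwrite("pics/s5c.png",cv2.resize(im[70:310,160:420],None,fx=2.5,fy=2.5,interpolation=cv2.INTER_CUBIC))
E
```

```text
(no output)
```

View pics/s5c.png

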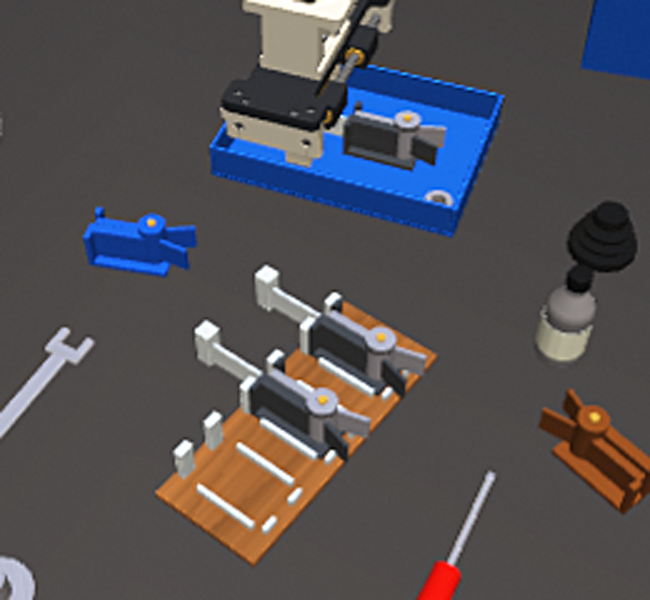

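The tired clip stands upright in the tray, at about (395,140) in the crop, with its card still in the jaws. The two sound clips are in their nests with their cards pulled, and the arm is clear.

```bash
python3 -c "from plant import r; print(r.close_job())"
```

```text
the job is handed in; nothing more can be done
None
```

I handed the job in at about 29 s: the tired clip was the one at -y (its card slid at about 5 N, the other two at about 12 N), and it now stands upright in the tray with its card; the two sound clips are in their nests with cards pulled, but the hand-in returned no verdict.

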